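# Tip the sorted mould parts into the blue box

### The arm

A 6-joint arm with a two-finger parallel gripper is mounted at the origin on the work surface; the furniture and walls round the work are solid. World frame = base frame: x ahead of the robot, y to its left, z up, the work surface at z = 0. Lengths are in m, angles in rad, forces in N, time in s.
With the tool pointing down it reaches from about 0.275 to 0.85 m from the base axis. Payload 19 kg.
Tool frame: the origin (TCP) lies at the very end of the fingers, on their centre line; the grasp point (between the pads) lies 19 mm behind it; z points along the fingers, y is the line along which they close (so a half turn about z gives the same grasp; the last joint's range is limited). The gripper opens to 85 mm and grips with 20 to 120 N. Pads are 22 mm wide; open, the fingers measure 114 mm over their backs; the gripper's body (76 mm by 85 mm) begins 54 mm behind the grasp point. The pads swing forward as they close: fully open they stand 13 mm farther back than shut.
Start: joints at [-1.395, 0.15, 1.437, -0, 1.554, -0.134], TCP at [0.175, -0.548, 0.231] pointing down, gripper open.
Joint ranges: [-2.8, 2.8], [-0.68, 2.1], [0.12, 2.68], [-1.39, 4.53], [0.16, 2.79], [-2.81, 2.81]. Speed limits (rad/s): [1.89, 1.89, 2.22, 3.01, 3.01, 3.01].

### API

Orientations are given as a rotation vector (axis times angle).
In Python, from bench import robot gives the robot as it stands.
- The arm moves only by the tool play_rows, never from a script. Its argument "plan" is a list of rows, each a list of 6 numbers: the shift along the tool's x, y, z in mm, then the turn, a rotation vector about the tool's x, y, z in degrees. In form: [[tx, ty, tz, rx, ry, rz], ...]. A call has 1 to 10 rows; each row shifts and turns the commanded pose from where the row before left it, along the tool's axes as they then stand; what a row does not reach is not made up. A row lasts 1/12 s, in which the tool goes at most 41.7 mm and 7.16 degrees, less where a joint would pass 70% of its speed; a pose out of reach is approached as far as the arm can. A call with a gripper value outside its range is refused whole. "claw" is the opening, from -1 (shut) to 1 (fully open), so that 0 is half open, set as the call begins (left out, the last holds). The fingers move at their own pace and stop on an object; "squeeze" is the grip in N (left out, the last holds). Time passes only in rows, so rows that do not move let the fingers close. It gives the time, the measured TCP pose, the force, the opening and the grip force at its end, in the units of the state.
- robot.state(): the state, without advancing time (a new reading comes with each control period).
- robot.grab_frame(name): name is "scene" or "side" or "wrist"; returns (picture, depth): 400x640x3 uint8, red, green, blue; 400x640 float32, m along the optical axis (not along the pixel's ray), 0 where there is no reading.
- robot.get_calibration(name): a dict with "camera_matrix" (3x3 intrinsics, pixels), "R" (3x3) and "t" (3): a world point X has camera coordinates R X + t. Camera axes: x right, y down, z forward; pixel columns grow to the right and rows downward; lengths in m; the calibration is good to about 2 mm. The wrist camera is an equidistant fisheye: a pixel r from the principal point sees the ray r / f radians off the axis. A picture is of the moment at which its call begins: read the wrist's pose just before it. get_calibration takes no time and is no camera call; for the wrist camera it gives the pose at the moment of the call.
- robot.close_job(): hands the job in; it is judged then, once.
The state is a dict: "time_s": time; "joint_positions": joint angles; "qd": joint speeds; "joint_efforts": joint torques, N m; "eef_pos": TCP position; "eef_rot": TCP orientation; "contact_force": force on the tool from outside, world axes, zero at the start; "moment": the same for the moment, N m; "finger_gap": opening from 0.0 (shut) to 1.0 (fully open); "grip_force": force on a finger pad.
Only numpy, scipy, OpenCV 4.12 (cv2) and the standard library are available. Lean on these libraries where they do the work, as an engineer would, in place of code of your own. Each camera call takes 0.05 s, during which the arm holds its last target. There are 200 camera calls.

### The job

Lay the stray core insert and the long black screw from the bench onto the steel tipping tray, beside the two short screws that are on it. Then tip the tray by pressing down its orange tab so that all four parts slide off into the blue box (none into the red one, and none put into the box by hand), and press the tray back level. Leave the torch standing and the other things on the bench where they are.

Things in the scene. Friction and masses are not known exactly. Their poses are not given: they have to be found in the camera images.
- stand: grey stand of the tipping tray, fixed: base 150 x 130 x 10 mm, two upright cheeks 50 mm wide and 165 mm high at x = +-61 mm that carry the hinge. Origin at the centre of its underside on the bench. Its x points away from the robot (yaw within 0.2 rad), y to the left along the tray. The hinge axis runs along its x, 140 mm above the bench
- tray_in (a point): centre of the floor of the bright steel tipping tray, on the hinge axis, 140 mm above the bench; x along the hinge (away from the robot), y along the tray to the left, z square to the floor; tilts with the tray. The tray is a trough 260 mm long (y -130 to +130) and 90 mm wide inside, with side walls 27 mm high, 3 mm thick along its long sides; both ends are open
- tray (a joint): tilt of the tray, rad: 0 level (as it starts), positive when its left (+y) end is down, negative when its right end is down; stops at +-0.6. The hinge is stiff: about 6 N down on a tab moves it, and it stays where it is left. The floor is slick (friction about 0.2): parts begin to slide off the low end at 0.2 to 0.25 rad of tilt, quickly above 0.4
- tab_left (a point): middle of the top of the left orange press tab, which sticks out of the tray's robot side near its left end. The tab is flat, 42 mm out from the side wall by 50 mm along the tray, 8 mm thick; this point is at x -70, y +105, z +4 mm from tray_in in its frame and moves with the tray. Press it down to tip the tray to the left; nothing stands under it
- tab_right (a point): the same on the right orange press tab: x -70, y -105, z +4 mm from tray_in. Press it down to tip the tray to the right
- blue_box: open blue box, fixed, 140 x 170 x 55 mm (x, y, height), walls 4 mm, under one end of the tray (its centre 170 mm from the stand's, left or right, it varies). Origin at the centre of its underside; axes as the stand's
- blue_box_in (a point): centre of the blue box's inner floor, 4 mm above the bench
- red_box: the same box in red, fixed, under the other end of the tray. Origin at the centre of its underside
- red_box_in (a point): centre of the red box's inner floor, 4 mm above the bench
- insert: grey steel core insert, a block 36 (x) x 50 (y) x 25 mm high with a step and a hole in its top, about 0.3 kg; starts on the bench in front of the tray, to the left or right. Origin at the centre of its underside
- screw_long: long black socket cap screw lying along its y axis, 55 mm long, head 15 mm thick at its -y end, shank 11 mm high and 8 mm wide; starts on the bench in front of the tray on the other side from the insert. Does not roll. Origin under its middle, at bench level
- screw_black: short black socket cap screw, 43 mm long along its y axis, head 12 mm thick; starts on the tray near one end. Does not roll. Origin under its middle
- screw_zinc: short bright zinc-plated socket cap screw, 38 mm long along its y axis, head 12 mm thick; starts on the tray near the other end. Does not roll. Origin under its middle
- torch: black flashlight standing on its tail, loose, 34 mm across, 130 mm high, about 100 mm from the insert's middle along the insert's +y axis; leave it standing. Origin at the centre of its underside
- bushing: grey steel guide bushing standing on the bench, loose, 32 mm across, 34 mm high, about 58 mm from the long screw's middle on the screw's -x side; leave it alone. Origin at the centre of its underside
- tape_measure: grey and yellow tape measure lying flat, loose, 64 x 80 x 30 mm, in front of the tray; leave it alone
- hex_key: black bent hex key lying flat, loose, 45 x 125 x 12 mm, its length about along the robot's x; leave it alone
- paste_tin: open green tin, loose, 59 mm across, 30 mm high, on the right; leave it alone
Things that resemble listed ones, but are neither listed nor needed, are in the scene too. What is shaped like the insert but green or pink is not meant.

How it is judged:
On the way, in this order (a step that is already met when the one before it is completed fails the run):
1. the insert and the long screw are laid on the tray with the two short screws, let go, the tray still about level (x of insert in the frame of tray_in between -0.05 and 0.05 m and y of insert in the frame of tray_in between -0.13 and 0.13 m and z of insert in the frame of tray_in between -0.01 and 0.035 m and x of screw_long in the frame of tray_in between -0.05 and 0.05 m and y of screw_long in the frame of tray_in between -0.13 and 0.13 m and z of screw_long in the frame of tray_in between -0.01 and 0.035 m and x of screw_black in the frame of tray_in between -0.05 and 0.05 m and y of screw_black in the frame of tray_in between -0.13 and 0.13 m and z of screw_black in the frame of tray_in between -0.01 and 0.035 m and x of screw_zinc in the frame of tray_in between -0.05 and 0.05 m and y of screw_zinc in the frame of tray_in between -0.13 and 0.13 m and z of screw_zinc in the frame of tray_in between -0.01 and 0.035 m and contact force between each of insert, screw_long, screw_black, screw_zinc and the fingers below 0.05 N and value of joint tray between -0.2 and 0.2 rad), for 0.2 s.
2. the tray is tipped (more than 0.35 rad) and all four parts have slid off into the blue box (x of insert in the frame of blue_box_in between -0.07 and 0.07 m and y of insert in the frame of blue_box_in between -0.085 and 0.085 m and z of insert in the frame of blue_box_in between -0.01 and 0.05 m and x of screw_long in the frame of blue_box_in between -0.07 and 0.07 m and y of screw_long in the frame of blue_box_in between -0.085 and 0.085 m and z of screw_long in the frame of blue_box_in between -0.01 and 0.05 m and x of screw_black in the frame of blue_box_in between -0.07 and 0.07 m and y of screw_black in the frame of blue_box_in between -0.085 and 0.085 m and z of screw_black in the frame of blue_box_in between -0.01 and 0.05 m and x of screw_zinc in the frame of blue_box_in between -0.07 and 0.07 m and y of screw_zinc in the frame of blue_box_in between -0.085 and 0.085 m and z of screw_zinc in the frame of blue_box_in between -0.01 and 0.05 m and (value of joint tray above 0.35 rad or value of joint tray below -0.35 rad)), for 0.2 s.
At the end, for the whole second after the job is handed in: all four parts (core insert, long black screw, short black screw, zinc screw) lie at rest and released inside the blue box, and the tray is at rest within 0.1 rad (6 degrees) of level (x of insert in the frame of blue_box_in between -0.07 and 0.07 m and y of insert in the frame of blue_box_in between -0.085 and 0.085 m and z of insert in the frame of blue_box_in between -0.01 and 0.05 m and x of screw_long in the frame of blue_box_in between -0.07 and 0.07 m and y of screw_long in the frame of blue_box_in between -0.085 and 0.085 m and z of screw_long in the frame of blue_box_in between -0.01 and 0.05 m and x of screw_black in the frame of blue_box_in between -0.07 and 0.07 m and y of screw_black in the frame of blue_box_in between -0.085 and 0.085 m and z of screw_black in the frame of blue_box_in between -0.01 and 0.05 m and x of screw_zinc in the frame of blue_box_in between -0.07 and 0.07 m and y of screw_zinc in the frame of blue_box_in between -0.085 and 0.085 m and z of screw_zinc in the frame of blue_box_in between -0.01 and 0.05 m and linear speed of each of insert, screw_long, screw_black, screw_zinc below 0.03 m/s and contact force between each of insert, screw_long, screw_black, screw_zinc and the fingers below 0.05 N and value of joint tray between -0.1 and 0.1 rad and velocity of joint tray between -0.05 and 0.05 rad/s); the robot touches nothing.
It fails at once if a part falls into the red box ((x of insert in the frame of red_box_in between -0.066 and 0.066 m and y of insert in the frame of red_box_in between -0.081 and 0.081 m and z of insert in the frame of red_box_in between -0.01 and 0.04 m) or (x of screw_long in the frame of red_box_in between -0.066 and 0.066 m and y of screw_long in the frame of red_box_in between -0.081 and 0.081 m and z of screw_long in the frame of red_box_in between -0.01 and 0.04 m) or (x of screw_black in the frame of red_box_in between -0.066 and 0.066 m and y of screw_black in the frame of red_box_in between -0.081 and 0.081 m and z of screw_black in the frame of red_box_in between -0.01 and 0.04 m) or (x of screw_zinc in the frame of red_box_in between -0.066 and 0.066 m and y of screw_zinc in the frame of red_box_in between -0.081 and 0.081 m and z of screw_zinc in the frame of red_box_in between -0.01 and 0.04 m)).
It fails at once if a part is put into the blue box by hand instead of sliding off the tray ((contact force between insert and the fingers above 0.3 N and horizontal distance between insert and blue_box_in below 0.07 m and height (world z) of insert below 0.11 m) or (contact force between screw_long and the fingers above 0.3 N and horizontal distance between screw_long and blue_box_in below 0.07 m and height (world z) of screw_long below 0.11 m) or (contact force between screw_black and the fingers above 0.3 N and horizontal distance between screw_black and blue_box_in below 0.07 m and height (world z) of screw_black below 0.11 m) or (contact force between screw_zinc and the fingers above 0.3 N and horizontal distance between screw_zinc and blue_box_in below 0.07 m and height (world z) of screw_zinc below 0.11 m)).
It fails at once if the torch is knocked over (angle between torch's own z axis and vertical above 0.5 rad).
It fails at once if a thing that is not part of the job is moved more than 30 mm (distance of any of torch, bushing, tape_measure, hex_key, paste_tin from where it was at the start of the episode above 0.03 m).
It also fails if it takes over 64 s, if anything falls off the work surface, if the arm or the gripper's body presses on something with over 40 N, if the wrist force passes 120 N, or if a joint passes its speed limit or range.

## Working session

There is one attempt and no reset: what is moved stays moved. The work goes in short steps, Python scripts to look and compute and a tool call to move; the robot and the scene stay as the last step left them, time stands still between calls to the robot, and variables do not carry over. Pictures are saved under pics/ and viewed, at most 10 in all, crops included, and the job is handed in when it is done.

Besides the shell and the picture viewer there is one more tool, called after "Call:" as a command line: name --pt "numbers of a row" for each row, then --argument value for the rest. play_rows: Moves the arm, as the interface text tells. Its arguments: {"type":"object","properties":{"plan":{"type":"array","items":{"type":"array","items":{"type":"number"}}},"claw":{"type":"number"},"squeeze":{"type":"number"}},"required":["plan"]}

```bash
ls; mkdir -p pics; cat > h.py <<'E'
import numpy as np, cv2
from bench import robot
from scipy.spatial.transform import Rotation as Rn
def grab(n):
    c=robot.get_calibration(n); p,d=robot.grab_frame(n); return p,d,c
def save(p,f): cv2.imwrite('pics/'+f,cv2.cvtColor(p,cv2.COLOR_RGB2BGR))
def cloud(d,c):
    K=np.array(c['camera_matrix']);R=np.array(c['R']);t=np.array(c['t'])
    v,u=np.mgrid[:d.shape[0],:d.shape[1]]
    P=np.stack([(u-K[0,2])/K[0,0]*d,(v-K[1,2])/K[1,1]*d,d],-1)
    return (P-t)@R
def ray(c,u,v,z):
    K=np.array(c['camera_matrix']);R=np.array(c['R']);t=np.array(c['t'])
    w=R.T@np.linalg.inv(K)@[u,v,1];o=-R.T@t
    return o+w*(z-o[2])/w[2]
E
python3 - <<'E'
from h import *
for n in ('scene','side'):
    p,d,c=grab(n); save(p,n+'0.png'); np.savez(n+'0.npz',p=p,d=d,**c)
    R=np.array(c['R']);print(n,-R.T@c['t'],R[2],np.array(c['camera_matrix'])[0], (d>0).mean())
print(robot.state())
E
```

```text
pics
scene [-0.67310875  0.90934915  1.01961212] [ 0.67772406 -0.5252021  -0.51463857] [500.82272493   0.         315.61525623] 0.92808203125
side [0.47067095 1.06844796 0.83003224] [ 0.03176013 -0.83672538 -0.54670095] [439.80333682   0.         315.09453305] 0.99601953125
{'time_s': 0.1, 'joint_positions': array([-1.39498365e+00,  1.50918484e-01,  1.43793400e+00, -1.93141487e-05,
        1.55382369e+00, -1.34029430e-01]), 'qd': array([-0.0003128 , -0.00048828, -0.00133045, -0.00048642,  0.0009675 ,
        0.00113613]), 'joint_efforts': array([ 6.87169508e-03, -7.14375114e+01, -5.71791780e+01, -3.26889940e-04,
        7.08231571e-03, -1.12084912e-06]), 'eef_pos': array([ 0.17524205, -0.54741167,  0.23076223]), 'eef_rot': array([-3.10289805e+00, -4.84587772e-01,  6.58595497e-05]), 'contact_force': array([-0.36567099,  0.50728706,  0.60454198]), 'moment': array([ 0.01426946, -0.00271045, -0.03301667]), 'grip_force': 0.0, 'finger_gap': 1.0019211174301885}
```

View pics/scene0.png

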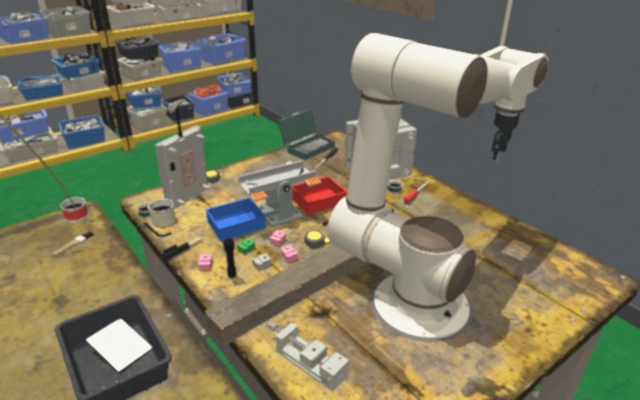

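View pics/side0.png

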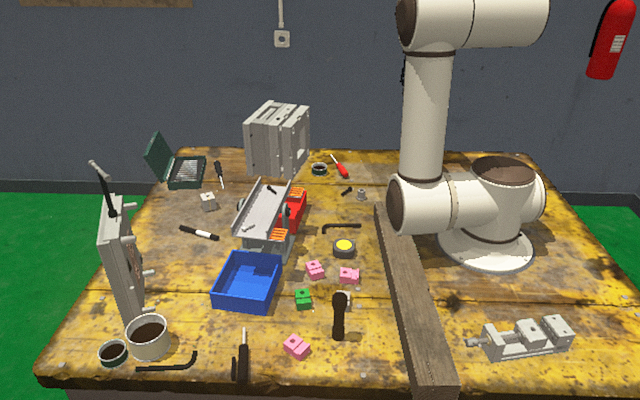

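The side view shows the blue box on the left (+y) at (247,280) and the red box behind. The torch is at (340,312), and the grey insert is just behind it, at (263,262) in the scene view. The long screw and bushing are at about (347,189) and (361,194).

```bash
python3 - <<'E'
from h import *
P=[];C=[]
D={}
for n in ('scene','side'):
    f=np.load(n+'0.npz'); X=cloud(f['d'],f); D[n]=(f,X); m=f['d']>0
    P.append(X[m]);C.append(f['p'][m])
P=np.concatenate(P);C=np.concatenate(C)
k=(P[:,0]>.25)&(P[:,0]<.85)&(P[:,1]>-.45)&(P[:,1]<.45)&(P[:,2]<.2)&(P[:,2]>-.02)
P=P[k];C=C[k];o=np.argsort(P[:,2]);P=P[o];C=C[o]
im=np.zeros((600,800,3),np.uint8)
# up = +x, left=+y ; 1mm/px, centre y=0
for r,c in zip(P,C):
    v=int(850-r[0]*1000);u=int(400-r[1]*900); im[max(v-1,0):v+2,max(u-1,0):u+2]=c
save(im,'top0.png')
hsv={n:cv2.cvtColor(D[n][0]['p'],cv2.COLOR_RGB2HSV) for n in D}
for n in D:
    f,X=D[n]; h=hsv[n]
    k=(X[...,0]>.25)&(X[...,0]<.85)&(abs(X[...,1])<.45)
    for nm,lo,hi in (('orange',8,18),('blue',105,125),('red0',0,5),('red1',174,180)):
        m=k&(h[...,0]>=lo)&(h[...,0]<=hi)&(h[...,1]>(170))&(h[...,2]>70)&(X[...,2]>(.1 if nm=='orange' else .02))
        nn,lab,st,ce=cv2.connectedComponentsWithStats(m.astype(np.uint8))
        for i in range(1,nn):
            if st[i,4]>15:
                q=X[lab==i];print(n,nm,st[i,4],ce[i].round(),np.median(q,0).round(3),np.percentile(q,2,0).round(3),np.percentile(q,98,0).round(3))
E
```

```text
scene orange 39 [313. 180.] [ 0.564 -0.039  0.143] [ 0.549 -0.057  0.14 ] [ 0.579 -0.021  0.146]
scene orange 45 [259. 195.] [0.594 0.171 0.143] [0.58  0.152 0.139] [0.612 0.189 0.147]
scene blue 784 [235. 218.] [0.621 0.233 0.037] [0.596 0.139 0.021] [0.753 0.318 0.056]
scene red0 672 [319. 195.] [ 0.592 -0.093  0.039] [ 0.549 -0.199  0.02 ] [ 0.703 -0.018  0.057]
scene red0 35 [409. 195.] [ 0.413 -0.392  0.024] [ 0.403 -0.422  0.02 ] [ 0.428 -0.363  0.029]
side orange 102 [296. 191.] [ 0.568 -0.033  0.144] [ 0.552 -0.056  0.14 ] [ 0.587 -0.014  0.147]
side orange 145 [278. 233.] [0.599 0.174 0.144] [0.58  0.151 0.141] [0.617 0.197 0.147]
side blue 262 [243. 283.] [0.685 0.293 0.055] [0.605 0.139 0.051] [0.755 0.32  0.059]
side red0 45 [343. 169.] [ 0.422 -0.39   0.025] [ 0.407 -0.441  0.02 ] [ 0.437 -0.359  0.029]
side red0 195 [298. 213.] [ 0.566 -0.054  0.041] [ 0.551 -0.181  0.021] [ 0.589 -0.015  0.058]
side red0 42 [279. 222.] [ 0.623 -0.024  0.033] [ 0.617 -0.029  0.02 ] [ 0.634 -0.019  0.055]
```

View pics/top0.png

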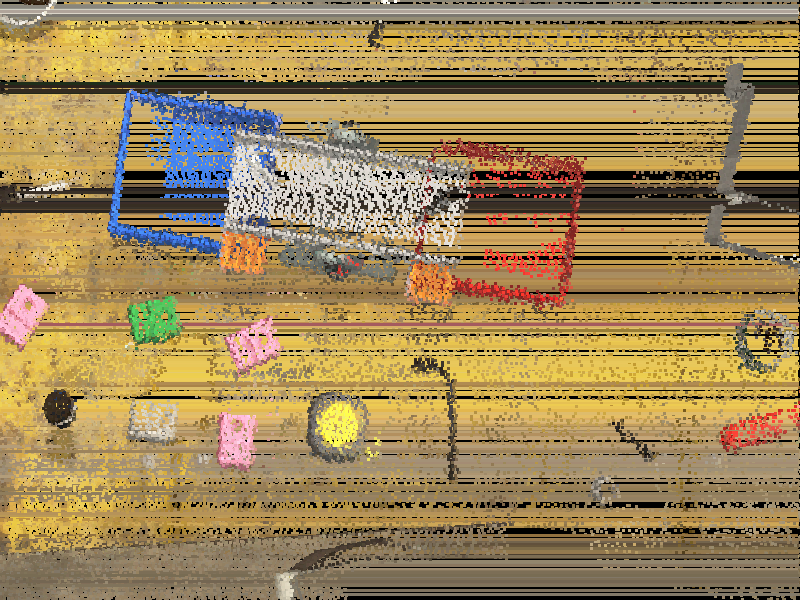

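The top view shows the insert at world (0.43,0.275), the torch at (0.442,0.377), the long screw at about (0.41,-0.257) with the bushing at (0.36,-0.222), and the tray centre at about (0.650,0.058) with yaw about -0.144. I'm moving over the long screw now.

Call:
play_rows --pt "0 0 0 0 0 -6" --pt "0 0 0 0 0 -6" --pt "0 0 0 0 0 -6" --pt "0 0 0 0 0 -6" --pt "0 0 0 0 0 -6" --pt "35 -2 0 0 0 0" --pt "35 -2 0 0 0 0" --pt "35 -2 0 0 0 0" --pt "35 -2 0 0 0 0" --pt "35 -2 0 0 0 0" --claw -0.3

```text
time_s: 0.93
eef_pos: [0.2861, -0.4098, 0.231]
eef_rot: [-2.873, -1.271, -0.0]
contact_force: [0.2, -0.2, -0.5]
finger_gap: 0.349
grip_force: 0.0
```

Call:
play_rows --pt "35 -2 0 0 0 0" --pt "35 -2 0 0 0 0" --pt "35 -2 0 0 0 0" --pt "35 -2 0 0 0 0" --pt "10 -2 0 0 0 0" --pt "0 0 0 0 0 0" --pt "0 0 0 0 0 0"

```text
time_s: 1.52
eef_pos: [0.379, -0.2935, 0.2312]
eef_rot: [-2.872, -1.274, 0.001]
contact_force: [-0.2, -0.4, -0.8]
finger_gap: 0.353
grip_force: 0.0
```

```bash
cat >> h.py <<'E'
def fproj(c,X):
    K=np.array(c['camera_matrix']);q=np.array(c['R'])@X+c['t'];th=np.arctan2(np.hypot(q[0],q[1]),q[2]);a=np.arctan2(q[1],q[0])
    return K[0,0]*th*np.cos(a)+K[0,2],K[1,1]*th*np.sin(a)+K[1,2]
def fcloud(d,c):
    K=np.array(c['camera_matrix']);v,u=np.mgrid[:d.shape[0],:d.shape[1]]
    x=(u-K[0,2])/K[0,0];y=(v-K[1,2])/K[1,1];r=np.hypot(x,y)+1e-9
    s=np.tan(np.minimum(r,1.5))/r
    return (np.stack([x*s*d,y*s*d,d],-1)-np.array(c['t']))@np.array(c['R'])
def fray(c,u,v,z):
    K=np.array(c['camera_matrix']);R=np.array(c['R']);x=(u-K[0,2])/K[0,0];y=(v-K[1,2])/K[1,1];r=np.hypot(x,y)+1e-9
    w=R.T@np.array([x/r*np.sin(r),y/r*np.sin(r),np.cos(r)]);o=-R.T@np.array(c['t']);return o+w*(z-o[2])/w[2]
def tool():
    s=robot.state();M=Rn.from_rotvec(s['eef_rot']).as_matrix();return np.array(s['eef_pos']),M
def delta(target,ydir=None):
    p,M=tool()
    print('tcp',p.round(4),'yaw_y deg',np.degrees(np.arctan2(M[1,1],M[0,1])).round(1),'z',M[:,2].round(3),'tool delta mm',(M.T@(np.array(target)-p)*1000).round(1))
def ortho(d,c,cx,cy,half,p,s=4):
    X=fcloud(d,c);m=(d>0)&(abs(X[...,0]-cx)<half)&(abs(X[...,1]-cy)<half);n=int(half*2000*s/1)
    return X,m
E
python3 - <<'E'
from h import *
p,d,c=grab('wrist');save(p,'w1.png');np.savez('w1.npz',p=p,d=d,**c)
R=np.array(c['R']);print('cam',-R.T@c['t'],R[2],c['camera_matrix']);delta([.41,-.257,.2]);print(fproj(c,[.41,-.257,0]))
E
```

```text
cam [ 0.43182993 -0.23385067  0.37435907] [-0.20908715 -0.22965935 -0.95054676] [[309.70691629   0.         318.27269982]
 [  0.         309.70691629 197.41550255]
 [  0.           0.           1.        ]]
tcp [ 0.3787 -0.294   0.2311] yaw_y deg -42.2 z [-0.  0. -1.] tool delta mm [48.5 -1.7 31.1]
(np.float64(317.96050729068605), np.float64(125.86437920261496))
```

View pics/w1.png

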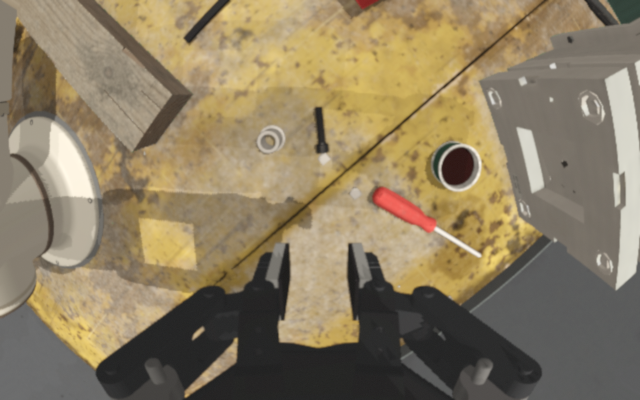

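The wrist view shows the screw shank from (318,108) to the head at about (323,148), and the bushing at (271,139). I'll measure the screw by a dark mask and raycast.

```bash
python3 - <<'E'
from h import *
f=np.load('w1.npz');p=f['p'];g=p.max(2)
m=np.zeros(g.shape,np.uint8);m[95:165,300:345]=(g[95:165,300:345]<70)
n,lab,st,ce=cv2.connectedComponentsWithStats(m);i=1+np.argmax(st[1:,4]);print(st[i],ce[i])
v,u=np.nonzero(lab==i)
Q=np.array([fray(f,a,b,.008)[:2] for a,b in zip(u,v)])
r=cv2.minAreaRect((Q*1000).astype(np.float32));print(r)
b=cv2.boxPoints(r)
M=Q.mean(0);w,V=np.linalg.eigh(np.cov((Q-M).T));a=V[:,1];a*=np.sign(a[0])
s=(Q-M)@a;print('axis deg',np.degrees(np.arctan2(a[1],a[0])),s.min(),s.max())
mid=M+a*(s.min()+s.max())/2;print('mid',mid)
for lo in np.arange(-.03,.03,.006):
    k=(s>=lo)&(s<lo+.006); t=(Q[k]-M)@[-a[1],a[0]]; print(round(lo,3),k.sum(), (t.min()*1000,t.max()*1000) if k.any() else '')
delta([*mid,.1])
E
```

```text
[316 108  12  45 269] [320.08178439 130.73605948]
((410.1940002441406, -262.9830017089844), (52.72550582885742, 12.058586120605469), 49.4543571472168)
axis deg 53.32369673112845 -0.025323843793284836 0.027416480544866104
mid [ 0.40900749 -0.26170598]
-0.03 6 (np.float64(-4.713751861480622), np.float64(4.921414001020012))
-0.024 39 (np.float64(-6.343028426319111), np.float64(5.993421527309391))
-0.018 34 (np.float64(-5.486883827929522), np.float64(5.40448100422816))
-0.012 27 (np.float64(-2.832376984881321), np.float64(3.2892870949991786))
-0.006 31 (np.float64(-3.392566457950391), np.float64(3.057817093080341))
-0.0 29 (np.float64(-3.504490453892034), np.float64(3.423520630220344))
0.006 31 (np.float64(-3.3418776417721356), np.float64(3.0767385678247026))
0.012 29 (np.float64(-3.4541483605507923), np.float64(3.3216316455330674))
0.018 28 (np.float64(-3.075373351984742), np.float64(2.9753618352772375))
0.024 15 (np.float64(-2.477038976203679), np.float64(2.399323851964684))
tcp [ 0.3787 -0.294   0.2311] yaw_y deg -42.2 z [-0.  0. -1.] tool delta mm [ 44.4   0.8 131.1]
```

Call:
play_rows --pt "0 0 0 0 0 -5.5" --pt "23 2.5 25 0 0 0" --pt "24 2.5 35 0 0 0" --pt "0 0 35 0 0 0" --pt "0 0 35 0 0 0" --pt "0 0 35 0 0 0" --pt "0 0 0 0 0 0" --pt "0 0 0 0 0 0"

```text
time_s: 2.23
eef_pos: [0.4098, -0.2598, 0.0666]
eef_rot: [-2.807, -1.405, 0.002]
contact_force: [0.9, -0.1, 1.4]
finger_gap: 0.35
grip_force: 0.0
```

```bash
python3 - <<'E'
from h import *
p,d,c=grab('wrist');np.savez('w2.npz',p=p,d=d,**c)
g=p.max(2);q=fproj(c,np.array([.409,-.262,.006]));print(q)
u0,v0=map(int,q)
delta([.4114,-.2584,.003])
save(cv2.resize(p[max(0,v0-110):v0+110,u0-150:u0+150],None,fx=2,fy=2),'w2.png')
E
```

```text
(np.float64(321.02376013311704), np.float64(218.10888701317998))
tcp [ 0.4107 -0.2604  0.0683] yaw_y deg -36.8 z [ 0. -0. -1.] tool delta mm [ 2.  -0.7 65.3]
```

View pics/w2.png

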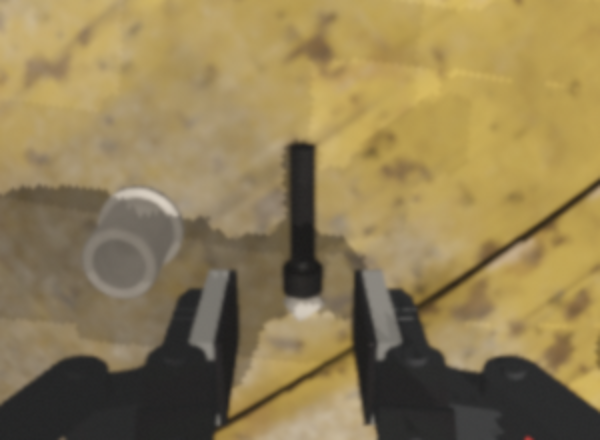

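The screw hangs centred between the fingers, running along (302,145)-(302,295), and the bushing at (130,240) is clear of the left finger. I'll descend, grip and lift.

Call:
play_rows --pt "1 0 25 0 0 0" --pt "1 0 25 0 0 0" --pt "0 0 10 0 0 0" --pt "0 0 4 0 0 0" --pt "0 0 0 0 0 0" --pt "0 0 0 0 0 0"

```text
time_s: 2.78
eef_pos: [0.4127, -0.2584, 0.0046]
eef_rot: [2.807, 1.407, 0.001]
contact_force: [-0.1, 0.0, -0.1]
finger_gap: 0.354
grip_force: 0.0
```

Call:
play_rows --pt "0 0 0 0 0 0" --pt "0 0 0 0 0 0" --pt "0 0 0 0 0 0" --pt "0 0 0 0 0 0" --pt "0 0 0 0 0 0" --pt "0 0 0 0 0 0" --claw -1 --squeeze 40

```text
time_s: 3.28
eef_pos: [0.4125, -0.2582, 0.0043]
eef_rot: [2.807, 1.407, 0.001]
contact_force: [-1.2, 1.0, 10.7]
finger_gap: 0.072
grip_force: 41.0
```

Call:
play_rows --pt "0 0 -15 0 0 0" --pt "0 0 -30 0 0 0" --pt "0 0 -35 0 0 0" --pt "0 0 -35 0 0 0" --pt "0 0 -35 0 0 0" --pt "0 0 -35 0 0 0" --pt "0 0 -35 0 0 0" --pt "0 0 -25 0 0 0" --pt "0 0 0 0 0 0" --pt "0 0 0 0 0 0"

```text
time_s: 4.12
eef_pos: [0.4123, -0.2579, 0.2496]
eef_rot: [2.806, 1.407, 0.002]
contact_force: [-0.1, 0.3, -0.9]
finger_gap: 0.076
grip_force: 39.8
```

```bash
python3 - <<'E'
from h import *
s=robot.state();print(s['finger_gap'],s['grip_force'],s['joint_positions'].round(2));delta([.65,.06,.2])
# tray geometry from depth, all views
A=[]
for n in ('scene','side'):
    f=np.load(n+'0.npz');X=cloud(f['d'],f);h=cv2.cvtColor(f['p'],cv2.COLOR_RGB2HSV)
    tx=np.array([.99,-.143]);ty=np.array([.143,.99]);q=X[...,:2]-[.65,.058]
    a=q@tx;b=q@ty
    k=(abs(b)<.15)&(abs(a)<.07)
    w=k&(X[...,2]>.160)&(X[...,2]<.172);print(n,'rim',w.sum(),[np.median(a[w&(a<0)]),np.median(a[w&(a>0)])],np.polyfit(b[w&(a<0)],a[w&(a<0)],1),np.percentile(b[w],[1,99]))
    m=k&(abs(a)<.04)&(X[...,2]>.137)&(X[...,2]<.155)
    fl=m&(h[...,2]>100);print('floor z',np.median(X[fl][:,2]))
    dk=m&(h[...,2]<75);print('dark',dk.sum(),np.median(a[dk]),np.median(b[dk]),np.percentile(b[dk],[2,98]),np.percentile(a[dk],[2,98]))
    hi=m&(X[...,2]>.146)&(b>.03);print('high',hi.sum(),a[hi].mean(),b[hi].mean())
E
```

```text
0.0759947601116056 39.75221514701843 [-0.72 -0.04  1.6   0.    1.58 -0.08]
tcp [ 0.4123 -0.2579  0.2496] yaw_y deg -36.7 z [ 0.002 -0.002 -1.   ] tool delta mm [3.97e+02 2.00e-01 4.95e+01]
scene rim 252 [np.float64(-0.046547020420245805), np.float64(0.04688122648562114)] [ 0.00690382 -0.04756855] [-0.12870976  0.12594563]
floor z 0.13976011838428865
  return _methods._mean(a, axis=axis, dtype=dtype,
  ret = ret.dtype.type(ret / rcount)
Traceback (most recent call last):
IndexError: index -1 is out of bounds for axis 0 with size 0
```

Call:
play_rows --pt "0 0 0 0 0 -5.7" --pt "0 0 0 0 0 -5.7" --pt "0 0 0 0 0 -5.7" --pt "0 0 0 0 0 -5.7" --pt "0 0 0 0 0 -5.7" --pt "30 19 0 0 0 0" --pt "30 19 0 0 0 0" --pt "30 19 0 0 0 0" --pt "30 19 0 0 0 0" --pt "30 19 0 0 0 0"

```text
time_s: 4.95
eef_pos: [0.528, -0.1212, 0.2469]
eef_rot: [-2.375, -2.055, 0.001]
contact_force: [0.7, 0.7, 0.6]
finger_gap: 0.069
grip_force: 39.8
```

Call:
play_rows --pt "30 19 0 0 0 0" --pt "30 19 0 0 0 0" --pt "30 19 0 0 0 0" --pt "30 19 0 0 0 0" --pt "30 19 0 0 0 0" --pt "5 0 0 0 0 0" --pt "0 0 0 0 0 0" --pt "0 0 0 0 0 0"

```text
time_s: 5.62
eef_pos: [0.6433, 0.0169, 0.2468]
eef_rot: [-2.374, -2.056, 0.002]
contact_force: [-0.1, -0.3, -0.5]
finger_gap: 0.079
grip_force: 39.8
```

```bash
python3 - <<'E'
from h import *
p,d,c=grab('wrist');np.savez('w3.npz',p=p,d=d,**c);save(p,'w3.png')
delta([.644,.0174,.1455])
for b in (-.13,0,.13):
  for a in (-.0465,.0465): print(b,a,np.round(fproj(c,np.array([.65+.99*a+.143*b,.058-.143*a+.99*b,.167]))))
E
```

```text
tcp [0.6432 0.0163 0.2474] yaw_y deg -8.3 z [-0.001 -0.    -1.   ] tool delta mm [  1.3   0.8 101.9]
-0.13 -0.0465 [268. 299.]
-0.13 0.0465 [372. 299.]
0 -0.0465 [258. 153.]
0 0.0465 [384. 153.]
0.13 -0.0465 [256. -18.]
0.13 0.0465 [385. -18.]
```

View pics/w3.png

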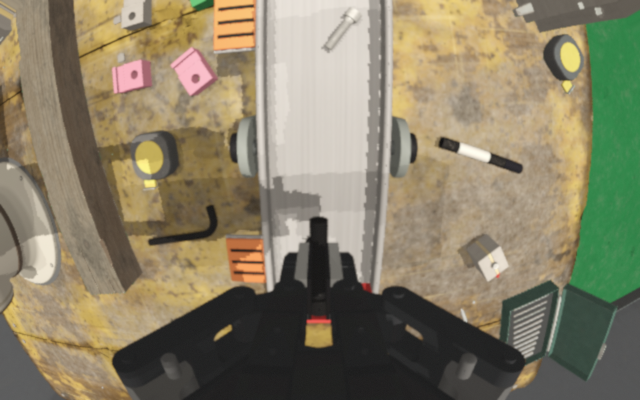

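The wrist view shows the tray aligned with the tool, walls at columns 262 and 385. The zinc screw is at (343,28), and the held screw is centred over the floor at (318,235). I'll check the short screws' positions before lowering.

```bash
python3 - <<'E'
from h import *
tx=np.array([.99,-.143]);ty=np.array([.143,.99])
f=np.load('w3.npz')
for uv in ((356,12),(326,47)):
    q=fray(f,*uv,.146)[:2]-[.65,.058];print('zinc a,b',q@tx,q@ty)
f=np.load('side0.npz');g=f['p'].max(2)
roi=np.zeros(g.shape,bool);roi[180:200,262:284]=1
v,u=np.nonzero(roi&(g<80));Q=np.array([ray(f,a,b,.146)[:2]-[.65,.058] for a,b in zip(u,v)])
a=Q@tx;b=Q@ty;print('black',len(a),a.min(),a.max(),b.min(),b.max())
E
```

```text
zinc a,b 0.02748847809220771 0.1101811633940386
zinc a,b 0.004129183478666844 0.0804069484598871
black 24 -0.039561201069147664 0.022126285459559053 -0.11070459753375557 -0.05394707245417486
```

```bash
python3 - <<'E'
from h import *
tx=np.array([.99,-.143]);ty=np.array([.143,.99])
for n,(r0,r1,c0,c1) in (('side',(180,202,258,290)),('scene',(150,200,270,320))):
    f=np.load(n+'0.npz');g=f['p'].max(2);X=cloud(f['d'],f)
    q=X[...,:2]-[.65,.058];a=q@tx;b=q@ty
    m=(abs(a)<.043)&(b>-.13)&(b<.0)&(X[...,2]>.138)&(X[...,2]<.165)&(g<90)
    v,u=np.nonzero(m);print(n,len(u))
    for i in range(0,len(u),max(1,len(u)//25)): print(u[i],v[i],g[v[i],u[i]],a[v[i],u[i]].round(3),b[v[i],u[i]].round(3),X[v[i],u[i],2].round(3))
E
```

```text
side 25
268 186 30 0.017 -0.098 0.153
269 186 60 0.015 -0.102 0.152
267 187 15 0.022 -0.104 0.146
268 187 44 0.019 -0.103 0.147
269 187 50 0.015 -0.1 0.15
270 187 54 0.011 -0.1 0.15
267 188 80 0.023 -0.107 0.141
268 188 33 0.017 -0.096 0.148
269 188 45 0.014 -0.096 0.148
270 188 43 0.01 -0.093 0.15
268 189 70 0.019 -0.103 0.14
269 189 34 0.016 -0.104 0.14
270 189 35 0.012 -0.099 0.143
271 189 42 0.006 -0.091 0.149
272 189 89 0.002 -0.087 0.152
271 190 36 0.008 -0.098 0.141
272 190 33 0.004 -0.092 0.145
273 190 75 -0.002 -0.084 0.15
272 191 33 0.004 -0.093 0.141
273 191 29 -0.002 -0.083 0.148
274 191 61 -0.006 -0.081 0.149
273 192 76 0.0 -0.091 0.139
274 192 23 -0.006 -0.081 0.146
275 192 43 -0.009 -0.078 0.148
275 193 18 -0.009 -0.08 0.143
scene 3
302 169 88 0.013 -0.107 0.149
302 170 77 0.008 -0.105 0.148
301 171 89 0.002 -0.097 0.149
```

Call:
play_rows --pt "13 1 0 0 0 0" --pt "0 0 30 0 0 0" --pt "0 0 30 0 0 0" --pt "0 0 25 0 0 0" --pt "0 0 12 0 0 0" --pt "0 0 4 0 0 0" --pt "0 0 0 0 0 0" --pt "0 0 0 0 0 0" --pt "0 0 0 0 0 0"

```text
time_s: 6.42
eef_pos: [0.6473, 0.0295, 0.1489]
eef_rot: [2.374, 2.054, 0.003]
contact_force: [-0.3, -0.5, 0.1]
finger_gap: 0.075
grip_force: 39.8
```

Call:
play_rows --pt "0 0 0 0 0 0" --pt "0 0 0 0 0 0" --pt "0 0 0 0 0 0" --pt "0 0 0 0 0 0" --claw -0.6

```text
time_s: 6.75
eef_pos: [0.6467, 0.0296, 0.1473]
eef_rot: [2.375, 2.056, 0.001]
contact_force: [-0.3, 0.4, -0.5]
finger_gap: 0.198
grip_force: 0.0
```

Call:
play_rows --pt "0 0 -10 0 0 0" --pt "0 0 -25 0 0 0" --pt "0 0 -35 0 0 0" --pt "0 0 -35 0 0 0" --pt "0 0 0 0 0 0"

```text
time_s: 7.17
eef_pos: [0.6481, 0.0296, 0.2605]
eef_rot: [2.37, 2.052, 0.011]
contact_force: [0.9, -0.5, 0.7]
finger_gap: 0.2
grip_force: 0.0
```

```bash
python3 - <<'E'
from h import *
delta([.43,.275,.25]);print(robot.state()['joint_positions'].round(2))
tx=np.array([.99,-.143]);ty=np.array([.143,.99])
p,d,c=grab('wrist');save(p,'w4.png')
p,d,c=grab('side');g=p.max(2);X=cloud(d,c);q=X[...,:2]-[.65,.058];a=q@tx;b=q@ty
m=(abs(a)<.043)&(abs(b)<.13)&(X[...,2]>.138)&(X[...,2]<.165)&(g<75)
n,lab,st,ce=cv2.connectedComponentsWithStats(m.astype(np.uint8))
for i in range(1,n):
    if st[i,4]>5: k=lab==i;print(st[i],np.median(a[k]),np.percentile(b[k],[2,50,98]),a[k].min(),a[k].max(),np.median(X[k][:,2]))
# insert rough, torch
f=np.load('scene0.npz');X=cloud(f['d'],f)
k=(abs(X[...,0]-.43)<.04)&(abs(X[...,1]-.275)<.045)&(X[...,2]>.018)&(X[...,2]<.04);print(cv2.minAreaRect((X[k][:,:2]*1000).astype(np.float32)))
k=(abs(X[...,0]-.442)<.04)&(abs(X[...,1]-.377)<.045)&(X[...,2]>.05);print(np.percentile(X[k],[5,50,95],axis=0))
E
```

```text
tcp [0.6481 0.0296 0.2605] yaw_y deg -8.2 z [ 0.01  -0.001 -1.   ] tool delta mm [ 211.6 -251.1    8.2]
[-0.07  0.29  1.21  0.    1.63  0.07]
[267 186   9   8  19] 0.010075193313336757 [-0.10524411 -0.09897801 -0.07901017] -0.009057283876598635 0.02227928976240248 0.14652966605821272
[264 195   8  12  40] -0.0007107120665657322 [-0.05408039 -0.02740041 -0.00314448] -0.005295503590955722 0.006654570123416666 0.15103117916142433
((429.39202880859375, 274.00909423828125), (51.39277267456055, 44.99347686767578), 82.2100830078125)
[[0.42572813 0.36490054 0.05599473]
 [0.43261715 0.3797993  0.10898136]
 [0.4505785  0.3909071  0.13060602]]
```

The side view confirms the long screw lies on the tray at a≈0, b −58…−3 mm. Next I move to the insert, gripping along its length so the torch stays clear.

Call:
play_rows --pt "0 0 0 0 0 -7" --pt "0 0 0 0 0 -7" --pt "0 0 0 0 0 -7" --pt "0 0 0 0 0 -7" --pt "0 0 0 0 0 -7" --pt "0 0 0 0 0 -7" --pt "0 0 0 0 0 -7" --pt "0 0 0 0 0 -7" --pt "0 0 0 0 0 -7" --pt "0 0 0 0 0 -7" --claw 0.6

```text
time_s: 8.1
eef_pos: [0.6463, 0.0297, 0.2512]
eef_rot: [-0.757, -3.047, 0.0]
contact_force: [-0.3, -0.3, 0.6]
finger_gap: 0.798
grip_force: 0.0
```

Call:
play_rows --pt "0 0 0 0 0 -7" --pt "0 0 0 0 0 -7" --pt "0 0 0 0 0 -7" --pt "24 21 0 0 0 0" --pt "24 21 0 0 0 0" --pt "24 21 0 0 0 0" --pt "24 21 0 0 0 0" --pt "24 21 0 0 0 0"

```text
time_s: 8.77
eef_pos: [0.5393, 0.1498, 0.2513]
eef_rot: [-0.199, -3.134, 0.0]
contact_force: [0.7, 1.5, 0.3]
finger_gap: 0.802
grip_force: 0.0
```

Call:
play_rows --pt "24 21 0 0 0 0" --pt "24 21 0 0 0 0" --pt "24 21 0 0 0 0" --pt "24 21 0 0 0 0" --pt "24 21 0 0 0 0" --pt "0 0 20 0 0 0" --pt "0 0 20 0 0 0" --pt "0 0 0 0 0 0" --pt "0 0 0 0 0 0"

```text
time_s: 9.52
eef_pos: [0.4345, 0.268, 0.2114]
eef_rot: [-0.198, -3.133, 0.002]
contact_force: [0.1, 0.4, 1.0]
finger_gap: 0.799
grip_force: 0.0
```

```bash
python3 - <<'E'
from h import *
p,d,c=grab('wrist');save(p,'w5.png');np.savez('w5.npz',p=p,d=d,**c)
delta([.429,.274,.1]);print(fproj(c,np.array([.429,.274,.025])))
X=fcloud(d,c)
k=(abs(X[...,0]-.43)<.05)&(abs(X[...,1]-.27)<.05)&(X[...,2]>.012)&(X[...,2]<.04)
h=cv2.cvtColor(p,cv2.COLOR_RGB2HSV);k&=h[...,1]<70
n,lab,st,ce=cv2.connectedComponentsWithStats(k.astype(np.uint8));i=1+np.argmax(st[1:,4]);print(st[i],ce[i])
q=X[lab==i];print(cv2.minAreaRect((q[:,:2]*1000).astype(np.float32)),np.percentile(q[:,2],[5,50,95]))
E
```

```text
tcp [0.4351 0.2681 0.2125] yaw_y deg 82.7 z [-0.001 -0.    -1.   ] tool delta mm [  6.7   5.1 112.5]
(np.float64(322.7674335426994), np.float64(168.54825848163233))
[ 299  152   48   35 1479] [323.83096687 168.56592292]
((430.3739013671875, 274.0374755859375), (50.86912155151367, 36.6563720703125), 84.53116607666016) [0.0195368  0.0250659  0.02659721]
```

View pics/w5.png

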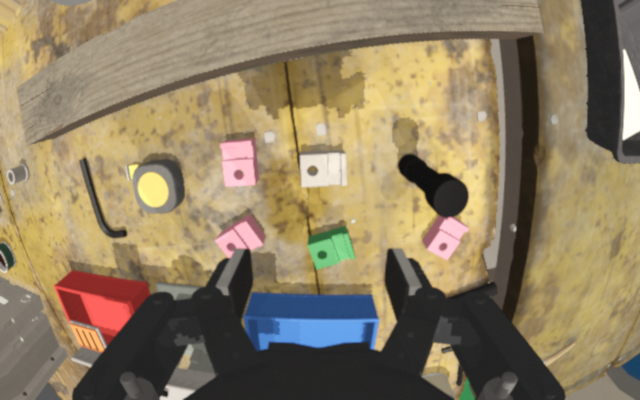

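The wrist view shows the insert at (323,168), centre (0.430,0.274) and axis 84.5°. The torch at (435,190) and the pink block at (239,165) are clear of the fingers, so I'll descend and grip.

Call:
play_rows --pt "0 0 0 0 0 -1.8" --pt "5 5.5 30 0 0 0" --pt "0 0 35 0 0 0" --pt "0 0 35 0 0 0" --pt "0 0 35 0 0 0" --pt "0 0 30 0 0 0" --pt "0 0 22 0 0 0" --pt "0 0 15 0 0 0" --pt "0 0 4 0 0 0" --pt "0 0 0 0 0 0"

```text
time_s: 10.4
eef_pos: [0.431, 0.274, 0.0061]
eef_rot: [-0.15, -3.137, 0.0]
contact_force: [1.4, 0.2, -0.0]
finger_gap: 0.799
grip_force: 0.0
```

Call:
play_rows --pt "0 0 0 0 0 0" --pt "0 0 0 0 0 0" --pt "0 0 0 0 0 0" --pt "0 0 0 0 0 0" --pt "0 0 0 0 0 0" --pt "0 0 0 0 0 0" --claw -1 --squeeze 50

```text
time_s: 10.9
eef_pos: [0.4316, 0.2745, 0.0079]
eef_rot: [0.149, 3.136, 0.002]
contact_force: [-0.9, -1.7, 7.3]
finger_gap: 0.57
grip_force: 51.8
```

Call:
play_rows --pt "0 0 -10 0 0 0" --pt "0 0 -25 0 0 0" --pt "0 0 -35 0 0 0" --pt "0 0 -35 0 0 0" --pt "0 0 -35 0 0 0" --pt "0 0 -35 0 0 0" --pt "0 0 -35 0 0 0" --pt "0 0 -35 0 0 0" --pt "0 0 0 0 0 0" --pt "0 0 0 0 0 0"

```text
time_s: 11.73
eef_pos: [0.4309, 0.2744, 0.2539]
eef_rot: [0.149, 3.134, 0.003]
contact_force: [0.1, 0.1, -3.0]
finger_gap: 0.57
grip_force: 53.1
```

```bash
python3 - <<'E'
from h import *
a,b=-.018,.037
t=np.array([.65+.99*a+.143*b,.058-.143*a+.99*b,.15]);print(t);delta(t)
s=robot.state();print(s['finger_gap'],s['grip_force'])
E
```

```text
[0.637471 0.097204 0.15    ]
tcp [0.4309 0.2744 0.2539] yaw_y deg 84.6 z [ 0.004  0.002 -1.   ] tool delta mm [-222.  -157.   104.4]
0.5698259687684923 53.10856414726004
```

Call:
play_rows --pt "0 0 0 0 0 2.8" --pt "-23 -14.6 0 0 0 0" --pt "-23 -14.6 0 0 0 0" --pt "-23 -14.6 0 0 0 0" --pt "-23 -14.6 0 0 0 0" --pt "-23 -14.6 0 0 0 0" --pt "-23 -14.6 0 0 0 0" --pt "-23 -14.6 0 0 0 0" --pt "-23 -14.6 0 0 0 0" --pt "-23 -14.6 0 0 0 0"

```text
time_s: 12.57
eef_pos: [0.6169, 0.1134, 0.2498]
eef_rot: [-0.226, -3.131, 0.0]
contact_force: [-0.3, 1.3, -1.9]
finger_gap: 0.571
grip_force: 53.1
```

Call:
play_rows --pt "-23 -14.6 0 0 0 0" --pt "0 0 0 0 0 0" --pt "0 0 25 0 0 0" --pt "0 0 25 0 0 0" --pt "0 0 0 0 0 0" --pt "0 0 0 0 0 0"

```text
time_s: 13.07
eef_pos: [0.6363, 0.0968, 0.1998]
eef_rot: [-0.226, -3.13, 0.0]
contact_force: [-0.1, -0.3, -1.9]
finger_gap: 0.565
grip_force: 53.0
```

```bash
python3 - <<'E'
from h import *
delta([.6375,.0972,.149])
p,d,c=grab('wrist');save(p,'w6.png')
E
```

```text
tcp [0.6363 0.0968 0.1998] yaw_y deg 81.8 z [-0.004  0.    -1.   ] tool delta mm [-1.3  0.6 50.8]
```

View pics/w6.png

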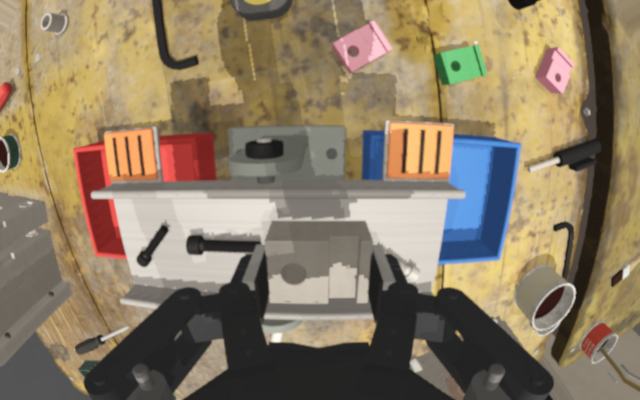

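The insert is held over the trough, between the long screw (shank end at (260,247)) and the zinc screw (408,265). I'll shift it slightly left and towards the near wall, lower it, release it and rise.

Call:
play_rows --pt "1 4 0 0 0 0" --pt "0 0 20 0 0 0" --pt "0 0 18 0 0 0" --pt "0 0 9 0 0 0" --pt "0 0 4 0 0 0" --pt "0 0 0 0 0 0" --pt "0 0 0 0 0 0"

```text
time_s: 13.7
eef_pos: [0.6373, 0.1009, 0.1513]
eef_rot: [0.226, 3.132, 0.0]
contact_force: [-0.0, -0.3, -1.3]
finger_gap: 0.571
grip_force: 53.0
```

Call:
play_rows --pt "0 0 0 0 0 0" --pt "0 0 0 0 0 0" --pt "0 0 0 0 0 0" --pt "0 0 0 0 0 0" --claw 0.27

```text
time_s: 14.03
eef_pos: [0.637, 0.1008, 0.1506]
eef_rot: [0.226, 3.133, 0.0]
contact_force: [0.8, 0.3, -0.5]
finger_gap: 0.634
grip_force: 0.0
```

Call:
play_rows --pt "0 0 -5 0 0 0" --pt "0 0 -15 0 0 0" --pt "0 0 -25 0 0 0" --pt "0 0 -35 0 0 0" --pt "0 0 -25 0 0 0" --pt "0 0 0 0 0 0" --pt "0 0 0 0 0 0" --pt "0 0 0 0 0 0"

```text
time_s: 14.7
eef_pos: [0.6367, 0.1008, 0.2548]
eef_rot: [-0.226, -3.133, -0.0]
contact_force: [-0.9, 0.1, 0.5]
finger_gap: 0.634
grip_force: 0.0
```

```bash
python3 - <<'E'
from h import *
p,d,c=grab('wrist');save(p,'w7.png');delta([.597,.172,.18])
E
```

```text
tcp [0.6366 0.1008 0.2542] yaw_y deg 81.8 z [-0.001  0.    -1.   ] tool delta mm [49.3 64.8 74.2]
```

View pics/w7.png

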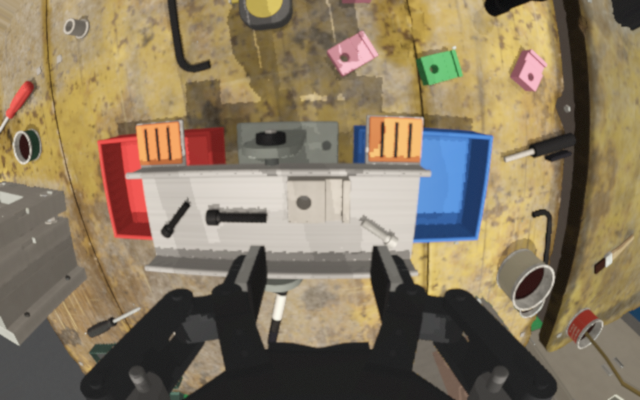

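All four parts lie on the tray: black (175,218), long (237,215), insert (318,200) and zinc (378,232), with the tray level. I'll close the fingers and go over the left tab.

Call:
play_rows --pt "27 31 0 0 0 0" --pt "27 31 0 0 0 0" --pt "0 0 25 0 0 0" --pt "0 0 30 0 0 0" --pt "0 0 30 0 0 0" --pt "0 0 10 0 0 0" --pt "0 0 0 0 0 0" --claw -1 --squeeze 20

```text
time_s: 15.33
eef_pos: [0.5909, 0.1697, 0.1569]
eef_rot: [-0.226, -3.128, 0.002]
contact_force: [-0.6, -0.0, -0.1]
finger_gap: -0.001
grip_force: 0.0
```

Call:
play_rows --pt "0 0 3 0 0 0" --pt "0 0 3 0 0 0" --pt "0 0 3 0 0 0" --pt "0 0 3 0 0 0" --pt "0 0 3 0 0 0" --pt "0 0 3 0 0 0" --pt "0 0 3 0 0 0" --pt "0 0 3 0 0 0"

```text
time_s: 16.0
eef_pos: [0.5925, 0.1699, 0.1364]
eef_rot: [0.226, 3.133, 0.0]
contact_force: [-1.2, -1.6, 6.4]
finger_gap: 0.004
grip_force: 2.8
```

```bash
python3 - <<'E'
from h import *
s=robot.state();delta([.5924,.1704,.095]);print(s['contact_force'],s['moment'],s['finger_gap'])
E
```

```text
tcp [0.5925 0.1699 0.1364] yaw_y deg 81.8 z [ 0.001  0.    -1.   ] tool delta mm [ 0.2  0.4 41.4]
[-1.1543695  -1.61660544  6.38227418] [-0.10321635  0.14665909  0.03052528] 0.0035291752508272204
```

Call:
play_rows --pt "0 -0.5 3 0 0 0" --pt "0 -0.5 3 0 0 0" --pt "0 -0.5 3 0 0 0" --pt "0 -0.5 3 0 0 0" --pt "0 -0.5 3 0 0 0" --pt "0 -0.5 3 0 0 0" --pt "0 -0.5 3 0 0 0" --pt "0 -0.5 3 0 0 0" --pt "0 -0.5 3 0 0 0" --pt "0 -0.5 3 0 0 0"

```text
time_s: 16.83
eef_pos: [0.5919, 0.1649, 0.1064]
eef_rot: [0.226, 3.132, 0.0]
contact_force: [0.2, -1.6, 5.8]
finger_gap: 0.0
grip_force: 2.6
```

Call:
play_rows --pt "0 -0.5 3 0 0 0" --pt "0 -0.5 3 0 0 0" --pt "0 -0.5 3 0 0 0" --pt "0 -0.5 3 0 0 0" --pt "0 0 0 0 0 0" --pt "0 0 0 0 0 0" --pt "0 0 0 0 0 0" --pt "0 0 0 0 0 0"

```text
time_s: 17.5
eef_pos: [0.5913, 0.163, 0.094]
eef_rot: [-0.226, -3.133, -0.0]
contact_force: [0.4, -1.5, 1.1]
finger_gap: 0.0
grip_force: 0.5
```

```bash
python3 - <<'E'
from h import *
s=robot.state();delta([.5924,.1704,.095]);print(s['contact_force'])
p,d,c=grab('side');np.savez('s8.npz',p=p,d=d,**c)
save(cv2.resize(p[150:330,190:340],None,fx=3.3,fy=3.3,interpolation=cv2.INTER_CUBIC),'s8.png')
E
```

```text
tcp [0.5913 0.163  0.094 ] yaw_y deg 81.8 z [-0.  0. -1.] tool delta mm [-0.   7.4 -1. ]
[ 0.40368262 -1.5067868   1.1079826 ]
```

View pics/s8.png

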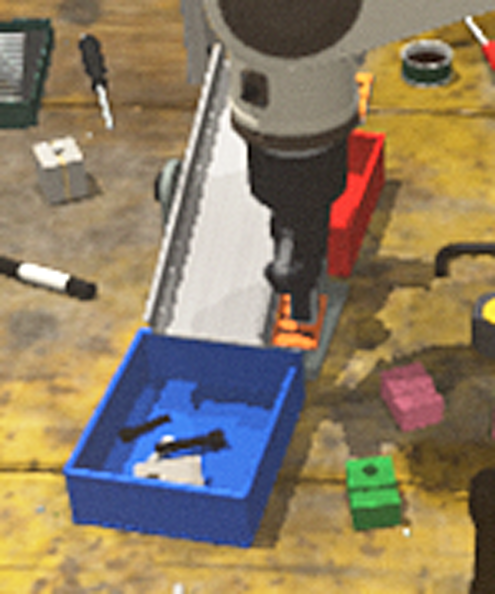

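The tray is tipped, and the box holds the short black screw (145,428), the long screw (195,442) and the insert (170,470). Something bright at about (165,440) may be the zinc screw. I'll lift off and check.

Call:
play_rows --pt "0 0 -25 0 0 0" --pt "0 0 -35 0 0 0" --pt "0 0 -35 0 0 0" --pt "0 0 -35 0 0 0" --pt "0 0 -35 0 0 0" --pt "0 0 -25 0 0 0" --pt "0 0 0 0 0 0" --pt "0 0 0 0 0 0"

```text
time_s: 18.22
eef_pos: [0.5916, 0.163, 0.2852]
eef_rot: [0.226, 3.131, 0.001]
contact_force: [-0.2, 0.5, -1.5]
finger_gap: 0.0
grip_force: 0.0
```

```bash
python3 - <<'E'
from h import *
delta([.5924,.1704,.25])
tx=np.array([.99,-.143]);ty=np.array([.143,.99])
for n in ('wrist','scene','side'):
    p,d,c=grab(n);np.savez(n+'9.npz',p=p,d=d,**c);X=(fcloud if n=='wrist' else cloud)(d,c)
    h=cv2.cvtColor(p,cv2.COLOR_RGB2HSV)
    q=X[...,:2]-[.65,.058];a=q@tx;b=q@ty
    z=X[...,2]
    fl=(abs(a)<.04)&(abs(b)<.11)&(d>0)&(z>.06)&(z<.22)
    if fl.sum()>50:
        pf=np.polyfit(b[fl],z[fl],1);r=z-np.polyval(pf,b)
        for _ in range(3):
            k=fl&(abs(r)<.006);pf=np.polyfit(b[k],z[k],1);r=z-np.polyval(pf,b)
        print(n,'tilt',np.arctan(-pf[0]),'floor px',k.sum(),'above px',(fl&(r>.006)&(r<.03)).sum(), 'b range',np.percentile(b[k],[1,99]))
    bx=(abs(a)<.066)&(abs(b-.17)<.081)&(z>.0)&(z<.05)&(d>0)
    for nm,m in (('grey',bx&(h[...,1]<110)&(h[...,2]>70)),('dark',bx&(h[...,2]<50))):
        nn,lab,st,ce=cv2.connectedComponentsWithStats(m.astype(np.uint8),connectivity=8)
        for i in range(1,nn):
            if st[i,4]>7: kk=lab==i;print(n,nm,st[i].tolist(),'a',np.percentile(a[kk],[2,98]).round(3),'b',np.percentile(b[kk],[2,98]).round(3),'z',np.percentile(z[kk],[5,95]).round(3),np.median(p[kk],0))
E
```

```text
tcp [0.5916 0.163  0.2852] yaw_y deg 81.8 z [ 0.002  0.    -1.   ] tool delta mm [ 0.3  7.4 35.2]
wrist tilt 0.5172101554187865 floor px 11918 above px 0 b range [-0.10792937  0.10586802]
wrist grey [333, 174, 2, 18, 33] a [-0.049 -0.025] b [0.117 0.119] z [0.004 0.006] [155. 168. 203.]
wrist grey [389, 190, 35, 45, 1021] a [-0.025  0.036] b [0.201 0.247] z [0.005 0.031] [220. 211. 198.]
wrist grey [361, 198, 5, 9, 22] a [-0.018 -0.006] b [0.156 0.163] z [0.017 0.022] [77.5 73.5 72.5]
wrist grey [332, 203, 3, 45, 52] a [-0.005  0.064] b [0.117 0.119] z [0.004 0.006] [144. 173. 216.]
wrist grey [364, 218, 14, 11, 105] a [0.015 0.035] b [0.165 0.181] z [0.004 0.021] [171. 183. 189.]
wrist grey [379, 226, 11, 7, 57] a [0.024 0.041] b [0.185 0.204] z [0.004 0.024] [167. 179. 197.]
wrist dark [365, 205, 16, 22, 75] a [-0.007  0.023] b [0.164 0.184] z [0.019 0.024] [40. 39. 38.]
wrist dark [347, 230, 20, 18, 49] a [0.036 0.061] b [0.14  0.167] z [0.011 0.016] [41. 40. 42.]
scene tilt 0.5165408033930642 floor px 523 above px 51 b range [-0.10527211  0.10745339]
scene grey [215, 217, 20, 11, 117] a [-0.022  0.063] b [0.174 0.238] z [0.004 0.031] [173. 172. 175.]
side tilt 0.517550575559922 floor px 1930 above px 13 b range [-0.10309289  0.10873362]
side grey [238, 282, 5, 3, 10] a [0.018 0.032] b [0.16  0.184] z [0.009 0.024] [191.5 200.  209. ]
side grey [230, 286, 22, 11, 136] a [-0.02   0.036] b [0.181 0.228] z [0.007 0.032] [220. 211. 196.]
```

The depth check finds the tray empty at tilt 0.517. Zinc-bright pixels lie either side of the long screw at a≈28 mm, b 165–200 mm, so all four parts are in the blue box. Now I'll press the right tab back to level.

Call:
play_rows --pt "0 -32 0 0 0 0" --pt "0 -32 0 0 0 0" --pt "0 -32 0 0 0 0" --pt "0 -32 0 0 0 0" --pt "0 -32 0 0 0 0" --pt "0 -32 0 0 0 0" --pt "0 0 25 0 0 0" --pt "0 0 25 0 0 0" --pt "0 0 20 0 0 0" --pt "0 0 0 0 0 0"

```text
time_s: 19.2
eef_pos: [0.5619, -0.027, 0.2089]
eef_rot: [-0.226, -3.126, -0.001]
contact_force: [-0.4, 0.2, -0.9]
finger_gap: 0.001
grip_force: 0.0
```

Call:
play_rows --pt "0 0 3.5 0 0 0" --pt "0 0 3.5 0 0 0" --pt "0 0 3.5 0 0 0" --pt "0 0 3.5 0 0 0" --pt "0 0 3.5 0 0 0" --pt "0 0 3.5 0 0 0" --pt "0 0 3.5 0 0 0" --pt "0 0 3.5 0 0 0" --pt "0 0 3.5 0 0 0" --pt "0 0 3.5 0 0 0"

```text
time_s: 20.03
eef_pos: [0.5643, -0.0272, 0.18]
eef_rot: [0.226, 3.131, -0.001]
contact_force: [0.1, -1.4, 7.4]
finger_gap: 0.001
grip_force: 3.0
```

Call:
play_rows --pt "0 -0.5 3.5 0 0 0" --pt "0 -0.5 3.5 0 0 0" --pt "0 -0.5 3.5 0 0 0" --pt "0 -0.5 3.5 0 0 0" --pt "0 -0.5 3.5 0 0 0" --pt "0 -0.5 3.5 0 0 0" --pt "0 -0.5 3.5 0 0 0" --pt "0 0 3.5 0 0 0" --pt "0 0 0 0 0 0" --pt "0 0 0 0 0 0"

```text
time_s: 20.87
eef_pos: [0.5634, -0.0305, 0.1514]
eef_rot: [0.226, 3.133, 0.0]
contact_force: [-0.9, 0.1, 0.3]
finger_gap: -0.0
grip_force: 0.3
```

Call:
play_rows --pt "0 0 3 0 0 0" --pt "0 0 2.5 0 0 0" --pt "0 0 1 0 0 0" --pt "0 0 0 0 0 0" --pt "0 0 0 0 0 0" --pt "0 0 0 0 0 0"

```text
time_s: 21.37
eef_pos: [0.5634, -0.0305, 0.1447]
eef_rot: [0.226, 3.133, -0.0]
contact_force: [0.4, -1.6, 3.4]
finger_gap: 0.003
grip_force: 1.6
```

Call:
play_rows --pt "0 0 -10 0 0 0" --pt "0 0 -25 0 0 0" --pt "0 0 -35 0 0 0" --pt "0 0 -35 0 0 0" --pt "0 0 -20 0 0 0" --pt "0 0 0 0 0 0" --pt "0 0 0 0 0 0"

```text
time_s: 21.95
eef_pos: [0.5635, -0.0304, 0.271]
eef_rot: [0.226, 3.131, 0.0]
contact_force: [-1.1, 0.4, -0.9]
finger_gap: 0.001
grip_force: 0.0
```

```bash
python3 - <<'E'
from h import *
tx=np.array([.99,-.143]);ty=np.array([.143,.99])
s=robot.state();print(s['time_s'],s['eef_pos'],s['contact_force'])
for n in ('wrist','side'):
    p,d,c=grab(n);X=(fcloud if n=='wrist' else cloud)(d,c);h=cv2.cvtColor(p,cv2.COLOR_RGB2HSV)
    q=X[...,:2]-[.65,.058];a=q@tx;b=q@ty;z=X[...,2]
    k=(abs(a)<.04)&(abs(b)<.11)&(d>0)&(z>.11)&(z<.17);pf=np.polyfit(b[k],z[k],1);print(n,'tilt',-pf[0])
    bx=(abs(a)<.066)&(abs(b-.17)<.081)&(z>.0)&(z<.05)&(d>0)
    for nm,m in (('grey',bx&(h[...,1]<110)&(h[...,2]>70)),('dark',bx&(h[...,2]<60))):
        nn,lab,st,ce=cv2.connectedComponentsWithStats(m.astype(np.uint8),connectivity=8)
        for i in range(1,nn):
            if st[i,4]>7: kk=lab==i;print(n,nm,st[i,4],'a',np.percentile(a[kk],[2,98]).round(3),'b',np.percentile(b[kk],[2,98]).round(3),np.percentile(z[kk],95).round(3))
E
```

```text
21.95 [ 0.5634788  -0.03035295  0.27101083] [-1.06579515  0.43032184 -0.91590347]
wrist tilt 0.0057009286308515005
wrist grey 16 a [-0.048 -0.027] b [0.245 0.248] 0.007
wrist grey 120 a [-0.025  0.004] b [0.224 0.251] 0.031
wrist grey 19 a [-0.02   0.003] b [0.154 0.167] 0.02
wrist grey 57 a [0.021 0.062] b [0.224 0.25 ] 0.031
wrist dark 20 a [-0.018 -0.01 ] b [0.151 0.16 ] 0.019
side tilt 0.007064825123456067
side grey 10 a [0.018 0.032] b [0.16  0.185] 0.024
side grey 135 a [-0.02   0.036] b [0.182 0.227] 0.031
side dark 10 a [0.037 0.051] b [0.14  0.159] 0.011
side dark 24 a [-0.004  0.026] b [0.169 0.19 ] 0.024
side dark 10 a [-0.019 -0.008] b [0.162 0.168] 0.017
```

The tray is level (0.006 rad), the parts are at rest in the box, and the arm is clear.

```bash
python3 -c "
from bench import robot
print(robot.close_job())"
```

```text
the job is handed in; nothing more can be done
None
```

I tipped all four parts off the tray into the blue box, pressed the tray back to about 0.006 rad from level, and handed the job in at about 22 s; the zinc screw is partly hidden under the long screw, and I did not re-measure the torch and other bench items afterwards.

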